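Fetch the blue wire spool from behind two others

ROBOT

A 6-joint arm with a two-finger parallel gripper is mounted at the origin on the work surface. World frame = base frame: x ahead of the robot, y to its left, z up, the work surface at z = 0. Lengths are in m, angles in rad, forces in N, time in s.
With the tool pointing down it reaches from about 0.325 to 1 m from the base axis. Payload 5.1 kg.
Tool frame: the origin (TCP) lies midway between the tips of the shut fingers; the grasp point (between the pads) lies manip.pinch_z behind it (manip.pinch_z is the distance from the TCP to the grasp point, in m); z points along the fingers, y is the line along which they close (so a half turn about z gives the same grasp; the last joint's range is limited). The gripper opens to 85 mm and grips with 20 to 120 N. Pads are 22 mm wide; open, the fingers measure 114 mm over their backs; the gripper's body (76 mm by 85 mm) begins 54 mm behind the grasp point. The pads swing forward as they close: fully open they stand 13 mm farther back than shut.
Start: joints at [-0.083, 0.124, 1.65, -0, 1.367, -0.083], TCP at [0.65, -0, 0.231] pointing down, gripper open.
Joint ranges: [-2.61, 2.61], [-1.02, 2.33], [0.03, 2.71], [-1.35, 4.49], [0.32, 2.68], [-2.91, 2.91]. Speed limits (rad/s): [2.57, 2.57, 3.14, 3.14, 3.14, 3.14].

INTERFACE

Orientations are given as [roll, pitch, yaw] about the fixed x, y, z axes, in that order (R = Rz(yaw) Ry(pitch) Rx(roll)).
In Python, from rig import manip, snapshot gives the robot as it stands.
- The arm moves only by the shell command python3 -m crank 'ROWS' [FORCE]. ROWS is a JSON object of lists of equal length, an entry for each row: "dr": the turn, a rotation vector about the tool's x, y, z in rad, a list of three; "offset": the shift along the tool's x, y, z in mm, a list of three; "fingers": the closure, from 0 (fully open) to 1 (shut). In form: {"dr": [[rx, ry, rz], ...], "offset": [[x, y, z], ...], "fingers": [fingers, ...]}. A call has exactly 10 rows; each row is the pose to reach, as a shift and turn from the pose commanded when the call began, along the tool's axes at that moment; what a row does not reach only later rows make up. A row lasts 1/12 s, in which the tool goes at most 41.7 mm and 7.16 degrees, less where a joint would pass 70% of its speed; a pose out of reach is approached as far as the arm can. A call with a gripper value outside its range is refused whole. The fingers move at their own pace and stop on an object; FORCE is the grip in N (left out, the last holds). Time passes only in rows, so rows that repeat a pose let the fingers close, or fill a call up. It gives the time, the measured TCP pose, the force, the opening and the grip force at its end, in the units of the state.
- manip.state(): the state, without advancing time (a new reading comes with each control period).
- snapshot(name): name is "scene" or "side" or "wrist"; returns a dict with "img" (480x640x3 uint8, red, green, blue), "intrinsics" (3x3 intrinsics, pixels), "eye" and "attitude" of the camera in the world. Camera axes: x right, y up, looking along -z (the intrinsics and any distortion apply to the point x, -y, -z); pixel columns grow to the right and rows downward; lengths in m; the calibration is good to about 2 mm. A picture is of the moment at which its call begins. There is no depth.
- manip.sign_off(): hands the job in; it is judged then, once.
The state is a dict: "time": time; "q": joint angles; "dq": joint speeds; "joint_efforts": joint torques, N m; "tool_pos": TCP position; "tcp_rot": TCP orientation; "force": force on the tool from outside, world axes, zero at the start; "ft_torque": the same for the moment, N m; "gripper_width": finger opening in m; "grip_force": force on a finger pad.
Only numpy, scipy, OpenCV 4.12 (cv2) and the standard library are available. Lean on these libraries where they do the work, as an engineer would, in place of code of your own. Each camera call takes 0.05 s, during which the arm holds its last target. There are 200 camera calls.

TASK

The wire machine needs the blue spool, which hangs behind the other two on the rod of the spool stand: take the red and the yellow spool off and park both in the grey trough, then lay the blue spool in the blue feed cradle, on the rollers between the end plates. After that hang the red and the yellow spool back on the rod, each at the place where it hung at the start, leaving the blue spool's place next to the post empty. Never let a spool drop to or touch the bench top, and leave the pliers, the jar and the roll of tape where they are.

Things in the scene. Friction and masses are not known exactly. Their poses are not given: they have to be found in the camera images.
- blue_c (a point): full spool of blue wire, white flanges, wire end tucked in: 60 mm across the flanges (58 mm over the wire), 40 mm wide along the axle, 28 mm through bore, 0.2 to 0.4 kg. The point is its centre; x is the axle. It hangs innermost on the rod, next to the post, its bore over the rod.
- red_c (a point): full spool of red wire, white flanges, wire end tucked in: 60 mm across the flanges (58 mm over the wire), 40 mm wide along the axle, 28 mm through bore, 0.2 to 0.4 kg. The point is its centre; x is the axle. It hangs on the rod in the middle or outermost place.
- yellow_c (a point): full spool of yellow wire, white flanges, wire end tucked in: 60 mm across the flanges (58 mm over the wire), 40 mm wide along the axle, 28 mm through bore, 0.2 to 0.4 kg. The point is its centre; x is the axle. It hangs on the rod in the middle or outermost place.
- rod_tip (a point): free end of the stand's level steel rod (10 mm thick), on its axis, 120 mm above the bench; x points along the rod to the post. Collar 160 mm and grey post (138 mm high) 178 mm from the tip. Spools come off only past the tip. They hang about 32, 82 and 132 mm from the tip, centre 9 mm below the rod's axis (lifted 9 mm they slide with 9 mm play all round). Fixed; foot plate 8 mm thick.
- feed_seat (a point): blue feed cradle, fixed: centre of a seated spool, 53 mm above the bench; the spool's axle lies along x. Two free steel rollers, 16 mm thick, lie along x, 18 mm to either side, axes 20 mm up; blue end plates, 33 mm high, 66 mm wide, 60 mm apart inside (10 mm play at each end). A wire guide with brass eye, 49 mm high, stands 100 mm off at +y.
- trough_mid (a point): grey parking trough, fixed, for two spools side by side in a row, axles along x: two black bars, 16 mm thick, 18 mm to either side, axes 20 mm up; three plates 33 mm high, 66 mm wide make two bays of 60 mm (10 mm play at each end). The point is over the middle plate, 53 mm up; a parked spool's centre is 32.5 mm from it at +x or -x, same height. Either bay will do.
- pliers: side cutters with red and yellow handles, 180 mm long, 15 mm high, lying loose on the bench; origin under the middle. Bystander.
- jar: clear jar with an orange cap, 58 mm across, 75 mm high, standing loose; origin under its centre. Bystander.
- tape: roll of green tape lying flat, 68 mm across, 19 mm high, loose; origin under its centre. Bystander.

How it is judged:
By the outcome, as a careful person would: the job done as asked, in the order asked, and still so for the second after the job is handed in, with the robot touching nothing.
It also fails if it takes over 109 s, if anything falls off the work surface, if the arm or the gripper's body presses on something with over 40 N, if the wrist force passes 120 N, or if a joint passes its speed limit or range.

## Working session

There is one attempt and no reset: what is moved stays moved. The work goes in short steps, Python scripts to look and compute and a shell command to move; the robot and the scene stay as the last step left them, time stands still between calls to the robot, and variables do not carry over. Pictures are saved under pics/ and viewed, at most 14 in all, crops included, and the job is handed in when it is done.

```bash
ls; mkdir -p pics
python3 - <<'E'
from rig import manip, snapshot
import cv2
print(manip.state(), manip.pinch_z)
for n in ("scene","side"):
    s=snapshot(n); cv2.imwrite(f"pics/{n}0.png",s["img"][...,::-1]); print(n,s["intrinsics"],s["eye"],s["attitude"],[k for k in s])
E
```

```text
pics
{'time': 0.0, 'q': array([-8.26056515e-02,  1.24536908e-01,  1.65171352e+00, -1.11055706e-06,
        1.36748784e+00, -8.25902252e-02]), 'dq': array([-0.00018911,  0.00094272, -0.00093223, -0.00051014, -0.0010298 ,
        0.00124447]), 'joint_efforts': array([ 3.96925461e-04, -4.23608243e+01, -3.65454090e+01,  2.94756808e-05,
        6.89593100e-03,  2.82237529e-06]), 'tool_pos': array([6.49375163e-01, 1.86910445e-05, 2.30009073e-01]), 'tcp_rot': array([-3.13945426e+00, -1.75922324e-04,  1.57078094e+00]), 'force': array([ 0.06797029,  0.76753054, -0.62720082]), 'ft_torque': array([-0.02115616,  0.0378807 , -0.03001281]), 'grip_force': 0.0, 'gripper_width': 0.08549168980514146} 0.0187
scene [[489.45924049   0.         316.28736145]
 [  0.         489.45924049 245.44267061]
 [  0.           0.           1.        ]] [ 1.00905991 -0.17212578  0.93410075] [ 5.21609125e-01 -9.75625465e-04  1.23285168e+00] ['img', 'intrinsics', 'eye', 'attitude']
side [[624.72308171   0.         316.09619874]
 [  0.         624.72308171 242.66589724]
 [  0.           0.           1.        ]] [0.06663333 0.89895238 0.94256073] [ 0.86517095  0.00736113 -2.63400818] ['img', 'intrinsics', 'eye', 'attitude']
```

View pics/scene0.png

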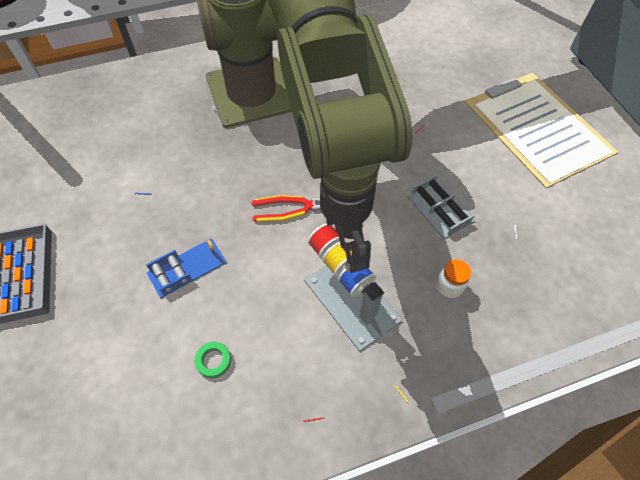

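View pics/side0.png

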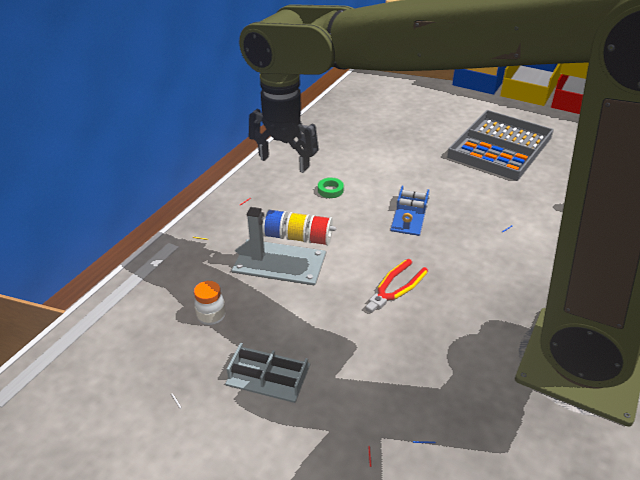

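The scene view shows the stand at about (345,280) with red at the tip (323,238), yellow in the middle and blue next to the post (370,290). The cradle is at (170,270), the trough at (440,207), the tape at (212,360), the jar at (453,280) and the pliers at (285,208). The side view shows the stand at (290,230), cradle at (410,210) and trough at (267,370). I'll zoom in to measure.

```bash
cat > h.py <<'E'
import numpy as np, cv2
from scipy.spatial.transform import Rotation as R
from rig import manip, snapshot
class Cam:
    def __init__(s,n):
        d=snapshot(n); s.img=d["img"]; s.K=np.array(d["intrinsics"]); s.e=np.array(d["eye"]); s.R=R.from_euler("xyz",d["attitude"]).as_matrix()
    def proj(s,p):
        c=(np.atleast_2d(p)-s.e)@s.R; c=c*[1,-1,-1]; u=c@s.K.T; return u[:,:2]/u[:,2:]
    def at(s,uv,z):
        c=np.linalg.solve(s.K,np.array([uv[0],uv[1],1.]))*[1,-1,-1]; d=s.R@c; return s.e+d*(z-s.e[2])/d[2]
def crop(img,x,y,w,h,k): return cv2.resize(img[y:y+h,x:x+w],None,fx=k,fy=k,interpolation=cv2.INTER_CUBIC)[...,::-1]
E
python3 - <<'E'
from h import *
a=Cam("scene");b=Cam("side")
t=lambda i,x,y:crop(i,x,y,100,75,4)
cv2.imwrite("pics/c1.png",np.vstack([np.hstack([t(a.img,140,230),t(a.img,395,165)]),np.hstack([t(b.img,360,170),t(b.img,217,335)])]))
cv2.imwrite("pics/c2.png",np.hstack([crop(a.img,300,220,100,130,4),crop(b.img,240,190,100,130,4)]))
E
```

```text
(no output)
```

View pics/c1.png

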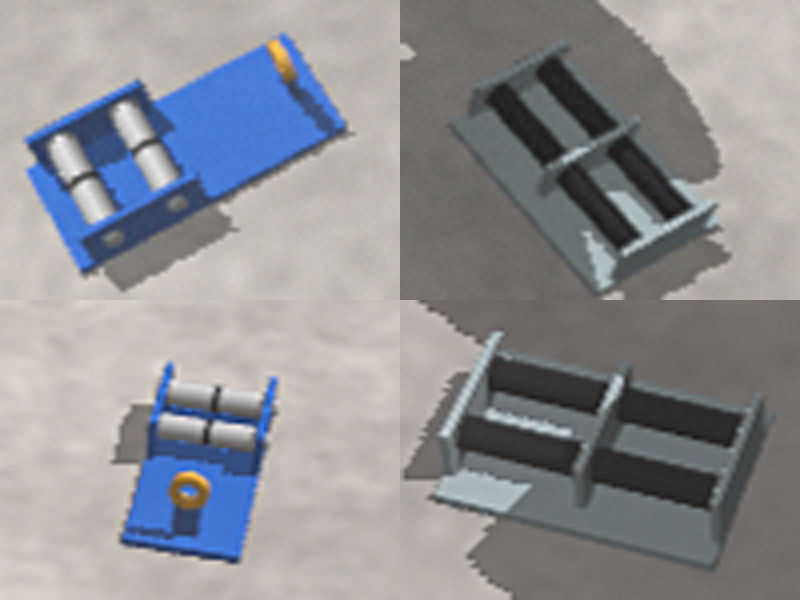

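View pics/c2.png

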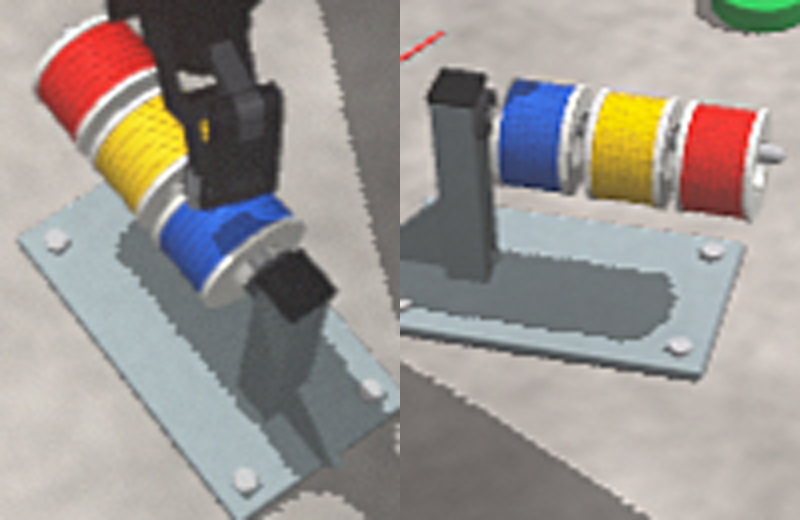

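c1: the cradle end plates and roller grooves are clear in both views, and so are the trough's three plate tops. c2: the rod tip is at side px ≈(334.5,228), and the post top is at ≈(255,212) side and ≈(373,291) scene.

Run:
```python
from h import *
a=Cam("scene");b=Cam("side"); np.set_printoptions(precision=4,suppress=True)
def P(cam,o,pts,z): return np.array([cam.at((o[0]+p[0]/4,o[1]+p[1]/4),z) for p in pts])
def rep(n,q): print(n,q.mean(0)[:2]); return q
ca=rep("cradle scene",P(a,(140,230),[(28,137),(140,84),(82,238),(197,180)],.033)); print(np.linalg.norm(ca[1]-ca[0]),np.linalg.norm(ca[2]-ca[0]),ca)
rep(" grooves",P(a,(140,230),[(82,182),(143,145)],.026))
cb=rep("cradle side",P(b,(360,170),[(168,64),(274,78),(152,128),(262,148)],.033)); print(cb)
rep(" grooves",P(b,(360,170),[(218,98),(207,130)],.026))
ta=rep("trough scene",P(a,(395,165),[(78,88),(168,45),(145,188),(240,122),(215,252),(316,205)],.033)); print(ta)
tb=rep("trough side",P(b,(217,335),[(97,35),(47,132),(227,68),(180,152),(362,98),(316,190)],.033)); print(tb)
tip=P(b,(240,190),[(378,153)],.12)[0]; pb=P(b,(240,190),[(60,87)],.138)[0]; pa=P(a,(300,220),[(292,283)],.138)[0]
print("tip",tip,"post",pb,pa,np.linalg.norm((tip-pb)[:2]),np.linalg.norm((tip-pa)[:2]))
for n,q in (("jar",a.at((453,290),.0)),("tape",a.at((212,360),.01)),("pl",a.at((285,208),.01))): print(n,q)
print([np.degrees(np.arctan2(*(v)[[1,0]])) for v in (ca[2]-ca[0],ca[1]-ca[0],cb[1]-cb[0],cb[2]-cb[0],ta[4]-ta[0],ta[1]-ta[0],tb[4]-tb[0],tb[1]-tb[0],pb-tip,pa-tip)])
w=Cam("wrist"); cv2.imwrite("pics/w0.png",w.img[...,::-1]); print(w.e,w.R,manip.state()["tool_pos"])
```

```text
cradle scene [ 0.4739 -0.3076]
0.062197663122726676 0.0684434894836655 [[ 0.4469 -0.3463  0.033 ]
 [ 0.4349 -0.2852  0.033 ]
 [ 0.5135 -0.3303  0.033 ]
 [ 0.5005 -0.2687  0.033 ]]
 grooves [ 0.4726 -0.3088]
cradle side [ 0.4674 -0.2998]
[[ 0.5088 -0.3255  0.033 ]
 [ 0.445  -0.343   0.033 ]
 [ 0.4909 -0.259   0.033 ]
 [ 0.4249 -0.272   0.033 ]]
 grooves [ 0.4672 -0.299 ]
trough scene [0.5093 0.3055]
[[0.4499 0.2627 0.033 ]
 [0.4391 0.3249 0.033 ]
 [0.5245 0.2685 0.033 ]
 [0.5018 0.3388 0.033 ]
 [0.5747 0.2859 0.033 ]
 [0.5657 0.3523 0.033 ]]
trough side [0.5037 0.3082]
[[0.5725 0.2941 0.033 ]
 [0.5601 0.3525 0.033 ]
 [0.508  0.2815 0.033 ]
 [0.5009 0.3329 0.033 ]
 [0.4441 0.2666 0.033 ]
 [0.4364 0.3214 0.033 ]]
tip [ 0.5301 -0.0008  0.12  ] post [0.693  0.0503 0.138 ] [0.6989 0.0448 0.138 ] 0.17077031363114478 0.1749202494086917
jar [0.699 0.241 0.   ]
tape [ 0.6813 -0.2681  0.01  ]
pl [ 0.3919 -0.0298  0.01  ]
[np.float64(13.503527849212725), np.float64(101.12943716211569), np.float64(-164.64687811243368), np.float64(105.05931005764694), np.float64(10.535038752472904), np.float64(99.85133352826426), np.float64(-167.90897585744753), np.float64(101.98851353665594), np.float64(17.401455728421027), np.float64(15.099871233938039)]
[0.6495 0.0702 0.3723] [[ 1.     -0.0008  0.001 ]
 [ 0.0005  0.9602  0.2792]
 [-0.0011 -0.2792  0.9602]] [ 0.6499 -0.      0.231 ]
```

View pics/w0.png

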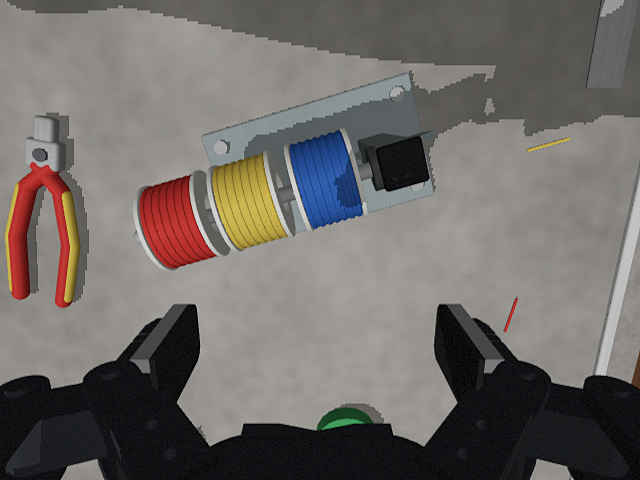

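The wrist view shows the rod tip at ≈(135,238), red centred at ≈(182,221), yellow at ≈(252,200), blue at ≈(325,180) and the post top at ≈(402,162).

Run:
```python
from h import *
np.set_printoptions(precision=4,suppress=True)
w=Cam("wrist");b=Cam("side");a=Cam("scene")
tip=w.at((135,238),.12); post=w.at((402,162),.138); d=post-tip
print(tip,post,np.linalg.norm(d[:2]),np.degrees(np.arctan2(d[1],d[0])))
# fit of tip xy, yaw to all observations: points on rod line
from scipy.optimize import least_squares
def f(p):
    x,y,t=p; u=np.array([np.cos(t),np.sin(t),0]); T=np.array([x,y,.12]); Q=T+.178*u+[0,0,.018]
    r=[w.proj(T)[0]-(135,238),w.proj(Q)[0]-(402,162),b.proj(T)[0]-(334.5,228.2),b.proj(Q)[0]-(255,211.7),a.proj(Q)[0]-(373,290.7)]
    return np.concatenate(r)
s=least_squares(f,[.53,0,.27]); print(s.x,np.degrees(s.x[2]),s.fun)
x,y,t=s.x;u=np.array([np.cos(t),np.sin(t),0])
for k in (.032,.082,.132):
    p=np.array([x,y,.111])+k*u; print(p, w.proj(p),w.proj(p+[0,0,.03]))
```

```text
[ 0.5297 -0.0033  0.12  ] [0.6988 0.0479 0.138 ] 0.17662055193927959 16.850900976743848
[ 0.5288 -0.0036  0.2928] 16.775713373531175 [-1.3486  0.4185  0.7874  0.1956  1.1615 -0.5104 -1.8045 -1.438   1.6203
 -0.3254]
[0.5594 0.0056 0.111 ] [[183.2441 221.5502]] [[167.2145 233.5026]]
[0.6073 0.0201 0.111 ] [[253.3423 200.4698]] [[245.5841 210.0574]]
[0.6552 0.0345 0.111 ] [[325.6234 178.7329]] [[326.6969 185.7915]]
```

```bash
python3 -m crank '{"dr":[[0,0,0.12],[0,0,0.24],[0,0,0.36],[0,0,0.48],[0,0,0.60],[0,0,0.72],[0,0,0.84],[0,0,0.96],[0,0,1.08],[0,0,1.2]],"offset":[[0.6,-9,0],[1.1,-18,0],[1.7,-27,0],[2.2,-36,0],[2.8,-45,5],[3.4,-54,10],[3.9,-63,15],[4.5,-72,20],[5,-81,25],[5.6,-90.6,30]],"fingers":[0,0,0,0,0,0,0,0,0,0]}' && python3 -m crank '{"dr":[[0,0,0.078],[0,0,0.078],[0,0,0.078],[0,0,0.078],[0,0,0.078],[0,0,0.078],[0,0,0.078],[0,0,0.078],[0,0,0.078],[0,0,0.078]],"offset":[[0,0,10],[0,0,20],[0,0,30],[0,0,30],[0,0,30],[0,0,30],[0,0,30],[0,0,30],[0,0,30],[0,0,30]],"fingers":[0,0,0,0,0,0,0,0,0,0]}' 60
python3 - <<'E'
from h import *
w=Cam("wrist"); cv2.imwrite("pics/w1.png",w.img[...,::-1]); print(manip.state()["tool_pos"],np.degrees(manip.state()["tcp_rot"]))
for p in ([.5594,.0056,.111],[.6073,.0201,.111],[.5288,-.0036,.12]): print(w.proj(p))
E
```

```text
time: 1.33
tool_pos: [0.559, 0.0056, 0.2012]
tcp_rot: [3.141, -0.0, 0.365]
force: [0.1, -0.5, 0.2]
gripper_width: 0.0853
grip_force: 0.0
time: 2.17
tool_pos: [0.5596, 0.0056, 0.1717]
tcp_rot: [3.141, -0.001, 0.293]
force: [-0.0, 0.2, -0.1]
gripper_width: 0.0854
grip_force: 0.0
[0.55953964 0.00556319 0.17161664] [ 1.79990283e+02 -2.56687983e-02  1.67814778e+01]
[[315.31044673 258.92606319]]
[[315.16749569 164.34512625]]
[[315.23248819 320.82832214]]
```

View pics/w1.png

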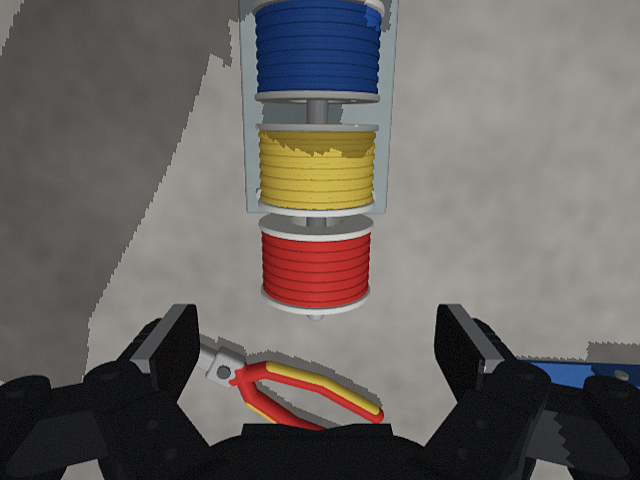

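The red spool sits centred between the fingers at column ≈316, and its mid-row of ≈260 matches the prediction. I'll go down and grip.

```bash
python3 -m crank '{"dr":[[0,0,0],[0,0,0],[0,0,0],[0,0,0],[0,0,0],[0,0,0],[0,0,0],[0,0,0],[0,0,0],[0,0,0]],"offset":[[0,0,15],[0,0,30],[0,0,45],[0,0,60],[0,0,72],[0,0,83],[0,0,83],[0,0,83],[0,0,83],[0,0,83]],"fingers":[0,0,0,0,0,0,0,1,1,1]}' 60; python3 -m crank '{"dr":[[0,0,0],[0,0,0],[0,0,0],[0,0,0],[0,0,0],[0,0,0],[0,0,0],[0,0,0],[0,0,0],[0,0,0]],"offset":[[0,0,0],[0,0,0],[0,0,0],[0,0,0],[0,0,-2],[0,0,-4],[0,0,-6],[0,0,-8],[0,0,-9],[0,0,-9]],"fingers":[1,1,1,1,1,1,1,1,1,1]}' 60
python3 - <<'E'
from h import *
w=Cam("wrist"); cv2.imwrite("pics/w2.png",w.img[...,::-1])
E
```

```text
time: 3.05
tool_pos: [0.5606, 0.0055, 0.09]
tcp_rot: [3.141, -0.003, 0.293]
force: [-0.1, 0.1, -1.6]
gripper_width: 0.0576
grip_force: 64.9
time: 3.88
tool_pos: [0.5593, 0.0056, 0.0973]
tcp_rot: [-3.142, 0.0, 0.293]
force: [0.7, -0.1, -2.5]
gripper_width: 0.0576
grip_force: 65.0
```

View pics/w2.png

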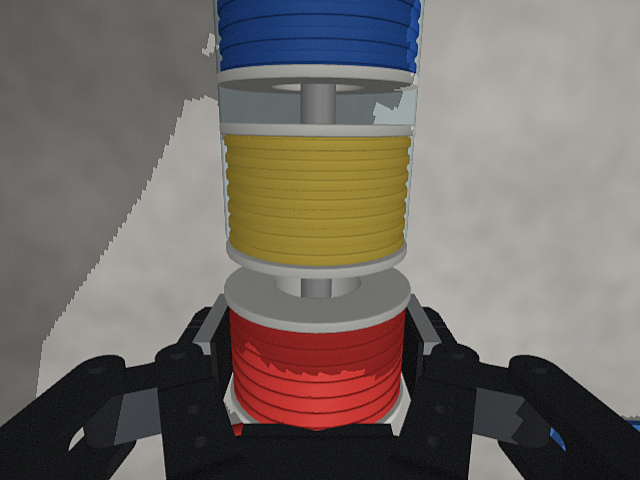

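Red is gripped at 57.6 mm and lifted, with the rod centred in its bore (rod at column ≈318). I'll slide it off the tip and carry it over the trough.

```bash
python3 -m crank '{"dr":[[0,0,0],[0,0,0],[0,0,0],[0,0,0],[0,0,0],[0,0,0],[0,0,0],[0,0,0],[0,0,0],[0,0,0]],"offset":[[-6,0,0],[-18,0,0],[-30,0,0],[-42,0,0],[-54,0,0],[-66,0,0],[-77,0,0],[-85,0,0],[-85,0,-15],[-85,0,-30]],"fingers":[1,1,1,1,1,1,1,1,1,1]}' 60; python3 -m crank '{"dr":[[0,0,0],[0,0,0],[0,0,0.02],[0,0,0.04],[0,0,0.06],[0,0,0.08],[0,0,0.098],[0,0,0.098],[0,0,0.098],[0,0,0.098]],"offset":[[0,-20,-15],[0,-55,-30],[10,-90,-30],[25,-125,-30],[40,-160,-30],[55,-195,-30],[70,-230,-30],[82,-265,-30],[89,-292,-30],[89,-307,-30]],"fingers":[1,1,1,1,1,1,1,1,1,1]}' 60
python3 - <<'E'
from h import *
w=Cam("wrist"); cv2.imwrite("pics/w3.png",w.img[...,::-1]); print(manip.state()["tool_pos"],np.degrees(manip.state()["tcp_rot"]))
b=Cam("side");t=np.radians(11.2);c=np.array([.5065,.307,.033]);u=np.array([np.cos(t),np.sin(t),0]);v=np.array([-u[1],u[0],0])
for s in (-65,0,65): print(s,w.proj([c+u*s/1e3+v*.033,c+u*s/1e3-v*.033]).round(0).tolist())
E
```

```text
time: 4.77
tool_pos: [0.4762, -0.019, 0.1263]
tcp_rot: [-3.14, 0.003, 0.292]
force: [0.2, 0.2, -2.3]
gripper_width: 0.0582
grip_force: 64.8
time: 5.6
tool_pos: [0.4745, 0.3037, 0.1575]
tcp_rot: [-3.14, -0.001, 0.197]
force: [-0.3, -1.6, -1.8]
gripper_width: 0.0575
grip_force: 65.3
[0.4734774  0.30470398 0.15735076] [-1.79865815e+02  8.31235804e-03  1.13534792e+01]
-65 [[274.0, 273.0], [366.0, 273.0]]
0 [[271.0, 182.0], [370.0, 182.0]]
65 [[268.0, 77.0], [374.0, 77.0]]
```

View pics/w3.png

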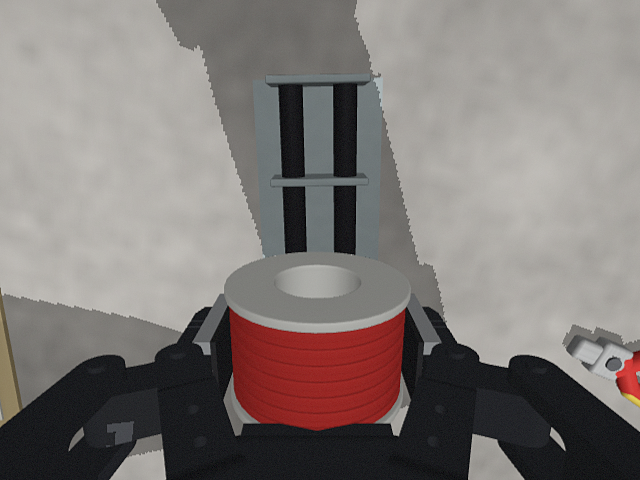

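The trough's middle plate is at row ≈180, columns 271–369, and the far plate at row ≈77, columns 266–370. Both match the predictions to within about 2 mm, so I'll lower red into the near bay.

```bash
python3 -m crank '{"dr":[[0,0,0],[0,0,0],[0,0,0],[0,0,0],[0,0,0],[0,0,0],[0,0,0],[0,0,0],[0,0,0],[0,0,0]],"offset":[[0,0,10],[0,0,25],[0,0,40],[0,0,55],[0,0,70],[0,0,85],[0,0,100],[0,0,108],[0,0,108],[0,0,108]],"fingers":[1,1,1,1,1,1,1,1,1,1]}' 60;  python3 -m crank '{"dr":[[0,0,0],[0,0,0],[0,0,0],[0,0,0],[0,0,0],[0,0,0],[0,0,0],[0,0,0],[0,0,0],[0,0,0]],"offset":[[0,0,3],[0,0,6],[0,0,9],[0,0,12],[0,0,14],[0,0,16],[0,0,17],[0,0,18],[0,0,18],[0,0,18]],"fingers":[1,1,1,1,1,1,1,1,1,1]}' 60
```

```text
time: 6.53
tool_pos: [0.4744, 0.2997, 0.0488]
tcp_rot: [3.141, 0.001, 0.194]
force: [-0.6, -0.1, -3.0]
gripper_width: 0.0574
grip_force: 65.3
time: 7.37
tool_pos: [0.4749, 0.3011, 0.0326]
tcp_rot: [-3.141, -0.0, 0.195]
force: [-2.8, -0.7, 6.6]
gripper_width: 0.0578
grip_force: 66.2
```

```bash
python3 -m crank '{"dr":[[0,0,0],[0,0,0],[0,0,0],[0,0,0],[0,0,0],[0,0,0],[0,0,0],[0,0,0],[0,0,0],[0,0,0]],"offset":[[0,0,0],[0,0,0],[0,0,0],[0,0,0],[0,0,0],[0,0,-15],[0,0,-40],[0,0,-70],[0,0,-105],[0,0,-125]],"fingers":[0.5,0,0,0,0,0,0,0,0,0]}' 60
python3 - <<'E'
from h import *
a=Cam("scene");b=Cam("side"); w=Cam("wrist");cv2.imwrite("pics/s4.png",np.vstack([np.hstack([crop(a.img,395,165,100,75,4),crop(b.img,217,335,100,75,4)]),np.hstack([crop(w.img,120,120,400,300,1),crop(b.img,240,190,100,75,4)])]))
E
```

```text
time: 8.2
tool_pos: [0.476, 0.3014, 0.1603]
tcp_rot: [-3.14, -0.005, 0.195]
force: [0.9, 1.0, -0.4]
gripper_width: 0.0855
grip_force: 0.0
```

View pics/s4.png

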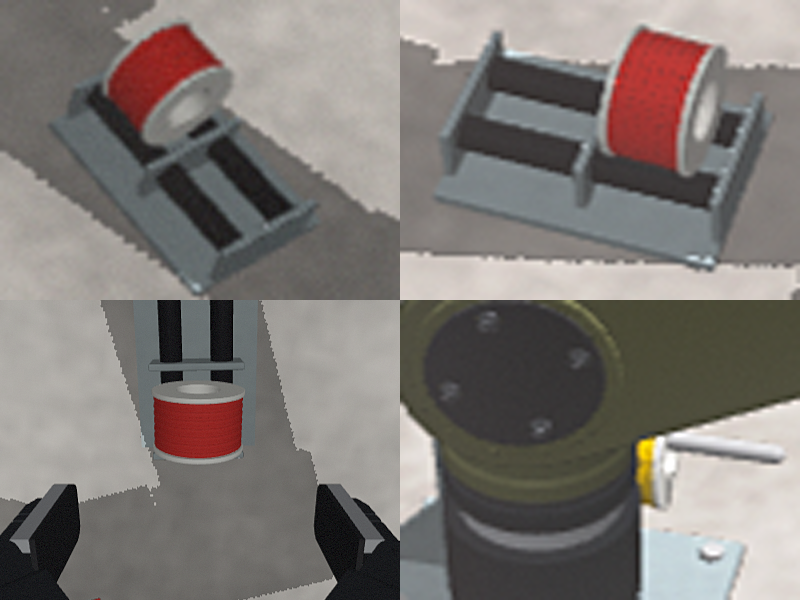

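Red stands in the trough's near bay, just behind the middle plate. The wrist crop shows its front flange hub at ≈(316,208). I'll check its height and axial play numerically.

Run:
```python
from h import *
np.set_printoptions(precision=4,suppress=True)
w=Cam("wrist");b=Cam("side");a=Cam("scene");t=np.radians(11.3);u=np.array([np.cos(t),np.sin(t),0]);v=np.array([-u[1],u[0],0])
m=w.at((316.5,184),.033); print("mid plate",m)
# outer hub centres: +x face in wrist, scene; -x face in side
for n,c,px,z in (("w +x",w,(316,209),.053),("sc +x",a,(395+187/4,165+103/4),.053),("sd -x",b,(217+307/4,335+112/4),.053)):
    p=c.at(px,z); print(n,p,"along",(p-m)@u,"lat",(p-m)@v)
```

```text
mid plate [0.5064 0.307  0.033 ]
w +x [0.4936 0.3048 0.053 ] along -0.012922118268225995 lat 0.0003064667414856594
sc +x [0.4917 0.3057 0.053 ] along -0.014630654246079452 lat 0.001650331177807157
sd -x [0.4535 0.2993 0.053 ] along -0.05338985921318948 lat 0.0027881793844649564
```

Red is seated: its centre is 33 mm from the middle plate and it is lateral within 2 mm. Yellow is next.

```bash
python3 -m crank '{"dr":[[0,0,0],[0,0,-0.02],[0,0,-0.04],[0,0,-0.06],[0,0,-0.08],[0,0,-0.098],[0,0,-0.098],[0,0,-0.098],[0,0,-0.098],[0,0,-0.098]],"offset":[[4,15,-10],[12,50,-10],[21,85,-10],[30,120,-10],[39,155,-10],[48,190,-10],[57,225,-10],[65,260,-10],[72,287,-10],[75.9,301,-10]],"fingers":[0,0,0,0,0,0,0,0,0,0]}' 60;  python3 -m crank '{"dr":[[0,0,0],[0,0,0],[0,0,0],[0,0,0],[0,0,0],[0,0,0],[0,0,0],[0,0,0],[0,0,0],[0,0,0]],"offset":[[0,0,0],[0,0,0],[0,0,0],[0,0,10],[0,0,22],[0,0,36],[0,0,50],[0,0,64],[0,0,78],[0,0,78]],"fingers":[0,0,0,0,0,0,0,0,0,0]}' 60
python3 -m crank '{"dr":[[0,0,0],[0,0,0],[0,0,0],[0,0,0],[0,0,0],[0,0,0],[0,0,0],[0,0,0],[0,0,0],[0,0,0]],"offset":[[0,0,0],[0,0,0],[0,0,0],[0,0,0],[0,0,0],[0,0,0],[0,0,-2],[0,0,-5],[0,0,-8],[0,0,-9]],"fingers":[0,1,1,1,1,1,1,1,1,1]}' 60
```

```text
time: 9.33
tool_pos: [0.6072, 0.0171, 0.164]
tcp_rot: [-3.141, 0.003, 0.29]
force: [-1.1, -0.1, 0.2]
gripper_width: 0.0857
grip_force: 0.0
time: 10.17
tool_pos: [0.6044, 0.0203, 0.0834]
tcp_rot: [-3.139, 0.007, 0.293]
force: [-1.1, 0.1, -0.6]
gripper_width: 0.0852
grip_force: 0.0
time: 11.0
tool_pos: [0.607, 0.0201, 0.0972]
tcp_rot: [-3.141, 0.001, 0.293]
force: [0.8, 0.2, -1.3]
gripper_width: 0.0574
grip_force: 65.4
```

```bash
python3 -m crank '{"dr":[[0,0,0],[0,0,0],[0,0,0],[0,0,0],[0,0,0],[0,0,0],[0,0,0],[0,0,0],[0,0,0],[0,0,0]],"offset":[[-6,0,0],[-20,0,0],[-34,0,0],[-48,0,0],[-62,0,0],[-76,0,0],[-90,0,0],[-104,0,0],[-115,0,0],[-120,0,0]],"fingers":[1,1,1,1,1,1,1,1,1,1]}' 60; python3 -m crank '{"dr":[[0,0,0],[0,0,0],[0,0,0],[0,0,0.02],[0,0,0.04],[0,0,0.06],[0,0,0.08],[0,0,0.098],[0,0,0.098],[0,0,0.098]],"offset":[[0,0,-15],[0,-20,-35],[0,-55,-60],[10,-90,-60],[25,-125,-60],[45,-160,-60],[65,-195,-60],[85,-230,-60],[105,-260,-60],[125,-285,-60]],"fingers":[1,1,1,1,1,1,1,1,1,1]}' 60
python3 -m crank '{"dr":[[0,0,0],[0,0,0],[0,0,0],[0,0,0],[0,0,0],[0,0,0],[0,0,0],[0,0,0],[0,0,0],[0,0,0]],"offset":[[8,-9,0],[15.3,-14.2,0],[15.3,-14.2,0],[15.3,-14.2,10],[15.3,-14.2,25],[15.3,-14.2,40],[15.3,-14.2,55],[15.3,-14.2,70],[15.3,-14.2,80],[15.3,-14.2,80]],"fingers":[1,1,1,1,1,1,1,1,1,1]}' 60
```

```text
time: 11.83
tool_pos: [0.4906, -0.0148, 0.0968]
tcp_rot: [-3.141, 0.001, 0.292]
force: [-0.0, -0.3, -2.5]
gripper_width: 0.0575
grip_force: 65.3
time: 12.67
tool_pos: [0.5297, 0.2971, 0.1572]
tcp_rot: [-3.141, -0.0, 0.196]
force: [0.8, -0.2, -1.7]
gripper_width: 0.0578
grip_force: 65.4
time: 13.5
tool_pos: [0.5398, 0.3089, 0.0737]
tcp_rot: [3.14, 0.006, 0.193]
force: [-1.4, 0.3, -3.3]
gripper_width: 0.0579
grip_force: 65.4
```

```bash
python3 -m crank '{"dr":[[0,0,0],[0,0,0],[0,0,0],[0,0,0],[0,0,0],[0,0,0],[0,0,0],[0,0,0],[0,0,0],[0,0,0]],"offset":[[-2.9,-2.7,0],[-2.9,-2.7,8],[-2.9,-2.7,16],[-2.9,-2.7,24],[-2.9,-2.7,30],[-2.9,-2.7,36],[-2.9,-2.7,40],[-2.9,-2.7,43],[-2.9,-2.7,45],[-2.9,-2.7,46]],"fingers":[1,1,1,1,1,1,1,1,1,1]}' 60;python3 -m crank '{"dr":[[0,0,0],[0,0,0],[0,0,0],[0,0,0],[0,0,0],[0,0,0],[0,0,0],[0,0,0],[0,0,0],[0,0,0]],"offset":[[0,0,0],[0,0,0],[0,0,0],[0,0,0],[0,0,0],[0,0,0],[0,0,-15],[0,0,-45],[0,0,-85],[0,0,-125]],"fingers":[1,0.5,0,0,0,0,0,0,0,0]}' 60
python3 - <<'E'
from h import *
a=Cam("scene");b=Cam("side"); w=Cam("wrist");cv2.imwrite("pics/s5.png",np.vstack([np.hstack([crop(a.img,395,165,100,75,4),crop(b.img,217,335,100,75,4)]),np.hstack([crop(w.img,120,120,400,300,1),crop(b.img,240,190,100,75,4)])]))
E
```

```text
time: 14.33
tool_pos: [0.5391, 0.3138, 0.0332]
tcp_rot: [-3.141, 0.0, 0.195]
force: [-5.3, -1.4, 11.7]
gripper_width: 0.0575
grip_force: 67.0
time: 15.17
tool_pos: [0.5377, 0.3128, 0.1561]
tcp_rot: [3.141, 0.003, 0.195]
force: [1.0, 0.7, -1.0]
gripper_width: 0.0855
grip_force: 0.0
```

View pics/s5.png

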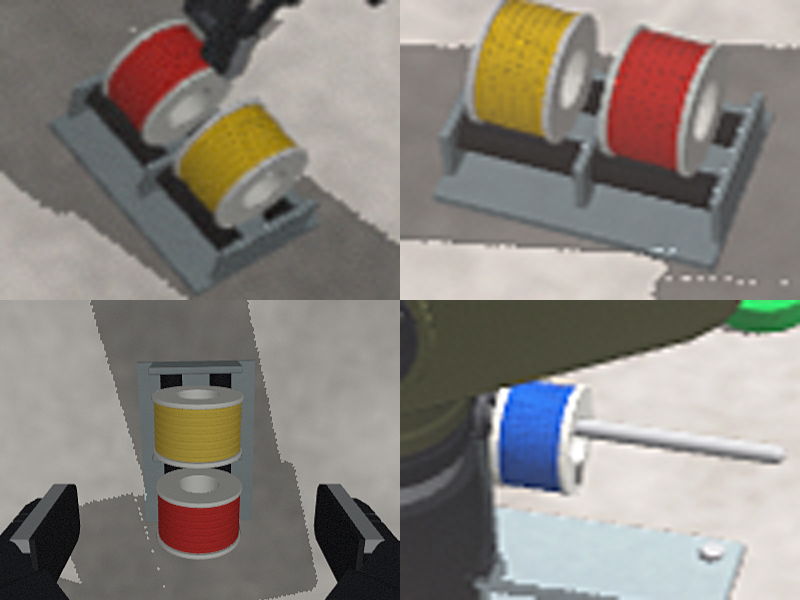

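Both parked spools are seated in their own bays, and blue is now alone on the rod. I'll fetch blue.

```bash
python3 -m crank '{"dr":[[0,0,0],[0,0,-0.02],[0,0,-0.04],[0,0,-0.06],[0,0,-0.08],[0,0,-0.098],[0,0,-0.098],[0,0,-0.098],[0,0,-0.098],[0,0,-0.098]],"offset":[[3,15,-10],[10,50,-10],[17,85,-10],[24,120,-10],[31,155,-10],[38,190,-10],[45,225,-10],[52,257,-10],[57,282,-10],[60.6,296.3,-10]],"fingers":[0,0,0,0,0,0,0,0,0,0]}' 60;  python3 -m crank '{"dr":[[0,0,0],[0,0,0],[0,0,0],[0,0,0],[0,0,0],[0,0,0],[0,0,0],[0,0,0],[0,0,0],[0,0,0]],"offset":[[0,0,0],[0,0,0],[0,0,0],[0,0,10],[0,0,22],[0,0,36],[0,0,50],[0,0,64],[0,0,78],[0,0,78]],"fingers":[0,0,0,0,0,0,0,0,0,0]}' 60
python3 -m crank '{"dr":[[0,0,0],[0,0,0],[0,0,0],[0,0,0],[0,0,0],[0,0,0],[0,0,0],[0,0,0],[0,0,0],[0,0,0]],"offset":[[0,0,0],[0,0,0],[0,0,0],[0,0,0],[0,0,0],[0,0,0],[0,0,-2],[0,0,-5],[0,0,-8],[0,0,-9]],"fingers":[0,1,1,1,1,1,1,1,1,1]}' 60
```

```text
time: 16.15
tool_pos: [0.6553, 0.0306, 0.1643]
tcp_rot: [-3.141, 0.003, 0.29]
force: [0.2, 0.1, -0.1]
gripper_width: 0.0851
grip_force: 0.0
time: 16.98
tool_pos: [0.6526, 0.0346, 0.0831]
tcp_rot: [-3.139, 0.007, 0.293]
force: [-0.9, 0.4, -1.1]
gripper_width: 0.085
grip_force: 0.0
time: 17.82
tool_pos: [0.6552, 0.0344, 0.0971]
tcp_rot: [-3.141, 0.001, 0.293]
force: [0.5, 0.2, -2.3]
gripper_width: 0.0574
grip_force: 65.7
```

```bash
python3 -m crank '{"dr":[[0,0,0],[0,0,0],[0,0,0],[0,0,0],[0,0,0],[0,0,0],[0,0,0],[0,0,0],[0,0,0],[0,0,0]],"offset":[[-6,0,0],[-18,0,0],[-32,0,0],[-46,0,0],[-60,0,0],[-74,0,0],[-88,0,0],[-102,0,0],[-116,0,0],[-130,0,0]],"fingers":[1,1,1,1,1,1,1,1,1,1]}' 60; python3 -m crank '{"dr":[[0,0,0],[0,0,0],[0,0,0],[0,0,0],[0,0,0],[0,0,0],[0,0,0],[0,0,0],[0,0,0],[0,0,0]],"offset":[[-14,0,0],[-28,0,0],[-38,0,0],[-45,0,-5],[-55,0,-25],[-70,20,-45],[-90,45,-60],[-110,75,-60],[-130,105,-60],[-150,135,-60]],"fingers":[1,1,1,1,1,1,1,1,1,1]}' 60
python3 -m crank '{"dr":[[0,0,0.01],[0,0,0.02],[0,0,0.03],[0,0,0.04],[0,0,0.052],[0,0,0.052],[0,0,0.052],[0,0,0.052],[0,0,0.052],[0,0,0.052]],"offset":[[-20,30,0],[-40,60,0],[-55,90,0],[-65,115,0],[-74.5,131.7,0],[-74.5,131.7,0],[-74.5,131.7,0],[-74.5,131.7,0],[-74.5,131.7,0],[-74.5,131.7,0]],"fingers":[1,1,1,1,1,1,1,1,1,1]}' 60
python3 - <<'E'
from h import *
w=Cam("wrist"); cv2.imwrite("pics/w6.png",w.img[...,::-1]); print(manip.state()["tool_pos"])
t=np.radians(13.8);c=np.array([.4705,-.304,.033]);u=np.array([np.cos(t),np.sin(t),0]);v=np.array([-u[1],u[0],0])
for s in (-30,30): print(s,w.proj([c+u*s/1e3+v*.033,c+u*s/1e3-v*.033]).round(0).tolist())
E
```

```text
time: 18.65
tool_pos: [0.5297, -0.0034, 0.0969]
tcp_rot: [-3.141, 0.001, 0.293]
force: [-0.0, 0.3, -2.7]
gripper_width: 0.0582
grip_force: 65.7
time: 19.48
tool_pos: [0.4261, -0.1771, 0.1586]
tcp_rot: [3.14, -0.002, 0.294]
force: [0.4, 0.9, -3.5]
gripper_width: 0.0579
grip_force: 65.6
time: 20.32
tool_pos: [0.3934, -0.3224, 0.1573]
tcp_rot: [-3.141, -0.0, 0.242]
force: [0.1, 0.2, -2.3]
gripper_width: 0.0575
grip_force: 65.7
[ 0.39337636 -0.3224319   0.15734594]
-30 [[266.0, 155.0], [367.0, 155.0]]
30 [[263.0, 55.0], [371.0, 55.0]]
```

View pics/w6.png

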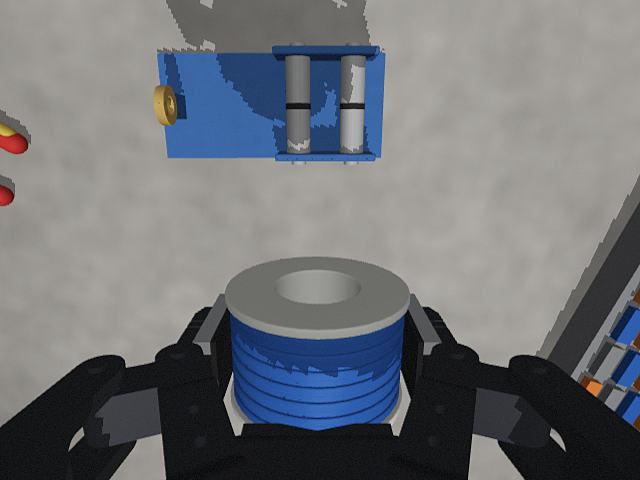

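The cradle's near plate is at columns 276–375, row 155, and the far plate at columns 273–379, row 52. It lies about 5.5 mm to the tool's +y of my estimate and 1 mm further along x. I'll correct for that and lower blue.

```bash
python3 -m crank '{"dr":[[0,0,0],[0,0,0],[0,0,0],[0,0,0],[0,0,0],[0,0,0],[0,0,0],[0,0,0],[0,0,0],[0,0,0]],"offset":[[20,5.4,0],[45,5.4,0],[70,5.4,0],[81.4,5.4,8],[81.4,5.4,20],[81.4,5.4,35],[81.4,5.4,50],[81.4,5.4,65],[81.4,5.4,80],[81.4,5.4,85]],"fingers":[1,1,1,1,1,1,1,1,1,1]}' 60;  python3 -m crank '{"dr":[[0,0,0],[0,0,0],[0,0,0],[0,0,0],[0,0,0],[0,0,0],[0,0,0],[0,0,0],[0,0,0],[0,0,0]],"offset":[[0,0,6],[0,0,12],[0,0,18],[0,0,24],[0,0,29],[0,0,33],[0,0,36],[0,0,38],[0,0,39],[0,0,39]],"fingers":[1,1,1,1,1,1,1,1,1,1]}' 60
```

```text
time: 21.2
tool_pos: [0.4707, -0.3074, 0.0683]
tcp_rot: [-3.137, 0.004, 0.241]
force: [0.6, 1.0, -4.0]
gripper_width: 0.0574
grip_force: 65.6
time: 22.03
tool_pos: [0.4736, -0.3092, 0.0334]
tcp_rot: [3.142, -0.0, 0.241]
force: [0.1, 0.7, -3.1]
gripper_width: 0.0579
grip_force: 65.8
```

```bash
python3 -m crank '{"dr":[[0,0,0],[0,0,0],[0,0,0],[0,0,0],[0,0,0],[0,0,0],[0,0,0],[0,0,0],[0,0,0],[0,0,0]],"offset":[[0,0,0.5],[0,0,1],[0,0,1.5],[0,0,2],[0,0,2.5],[0,0,3],[0,0,3],[0,0,3],[0,0,3],[0,0,3]],"fingers":[1,1,1,1,1,1,1,1,1,1]}' 60
```

```text
time: 22.87
tool_pos: [0.4739, -0.3094, 0.0331]
tcp_rot: [3.141, 0.0, 0.241]
force: [-7.5, 5.0, 14.2]
gripper_width: 0.0575
grip_force: 67.9
```

```bash
python3 -m crank '{"dr":[[0,0,0],[0,0,0],[0,0,0],[0,0,0],[0,0,0],[0,0,0],[0,0,0],[0,0,0],[0,0,0],[0,0,0]],"offset":[[0,0,-1],[0,0,-2],[0,0,-2],[0,0,-2],[0,0,-2],[0,0,-2],[0,0,-15],[0,0,-45],[0,0,-85],[0,0,-127]],"fingers":[1,0.5,0,0,0,0,0,0,0,0]}' 60
python3 - <<'E'
from h import *
a=Cam("scene");b=Cam("side"); w=Cam("wrist");cv2.imwrite("pics/s7.png",np.vstack([np.hstack([crop(a.img,140,230,100,75,4),crop(b.img,360,170,100,75,4)]),np.hstack([crop(w.img,120,120,400,300,1),crop(a.img,280,160,200,150,2)])]))
E
```

```text
time: 23.7
tool_pos: [0.4726, -0.3084, 0.1577]
tcp_rot: [-3.139, 0.002, 0.241]
force: [0.9, -1.5, -0.5]
gripper_width: 0.0856
grip_force: 0.0
```

View pics/s7.png

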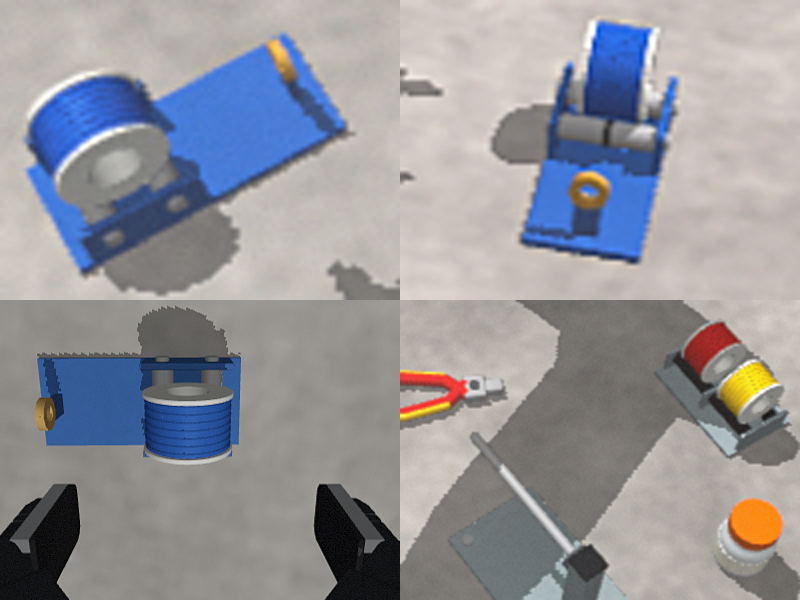

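Blue lies on the rollers between the end plates, with a gap at both sides and clear of the guide. Nothing else has moved. Next I'll fetch yellow from the far bay.

```bash
python3 -m crank '{"dr":[[0,0,0],[0,0,0],[0,0,0],[0,0,0.01],[0,0,0.02],[0,0,0.03],[0,0,0.045],[0,0,0.045],[0,0,0.045],[0,0,0.045]],"offset":[[6,-15,-10],[17,-48,-20],[29,-82,-20],[41,-116,-20],[53,-150,-20],[65,-184,-20],[78,-218,-20],[90,-252,-20],[103,-286,-20],[115,-320,-20]],"fingers":[0,0,0,0,0,0,0,0,0,0]}' 60;  python3 -m crank '{"dr":[[0,0,0],[0,0,0],[0,0,0],[0,0,0],[0,0,0],[0,0,0],[0,0,0],[0,0,0],[0,0,0],[0,0,0]],"offset":[[10,-35,0],[20,-70,0],[32,-105,0],[45,-140,0],[57,-175,0],[68,-205,0],[78,-235,0],[84.4,-260,0],[84.4,-273.3,5],[84.4,-273.3,20]],"fingers":[0,0,0,0,0,0,0,0,0,0]}' 60;python3 - <<'E'
from h import *
t=np.radians(13.8);u=np.array([np.cos(t),np.sin(t)]);v=np.array([u[1],-u[0]])
c=np.array([.4732,-.3092])+u*.115-v*.320; print(c); print(manip.state()["tool_pos"])
t=np.radians(13.8-np.degrees(.045));u=np.array([np.cos(t),np.sin(t)]);v=np.array([u[1],-u[0]])
c2=c+u*.0844-v*.2733;d=np.array([.5383,.3134])-c2; print(c2,d@u,d@v)
E
```

```text
time: 24.68
tool_pos: [0.508, 0.0309, 0.1761]
tcp_rot: [-3.141, 0.002, 0.196]
force: [1.1, -0.3, 0.0]
gripper_width: 0.0855
grip_force: 0.0
time: 25.52
tool_pos: [0.5388, 0.3165, 0.1582]
tcp_rot: [-3.14, -0.003, 0.199]
force: [0.6, 0.4, -0.0]
gripper_width: 0.0855
grip_force: 0.0
[0.50854974 0.02899432]
[0.53877963 0.31647787 0.1582482 ]
[0.5381504  0.31349397] 0.0001284490987640657 0.0001212820731201178
```

```bash
python3 -m crank '{"dr":[[0,0,0],[0,0,0],[0,0,0],[0,0,0],[0,0,0],[0,0,0],[0,0,0],[0,0,0],[0,0,0],[0,0,0]],"offset":[[0,0,12],[0,0,27],[0,0,42],[0,0,57],[0,0,72],[0,0,87],[0,0,102],[0,0,115],[0,0,125],[0,0,125]],"fingers":[0,0,0,0,0,0,0,0,0,0]}' 60;  python3 -m crank '{"dr":[[0,0,0],[0,0,0],[0,0,0],[0,0,0],[0,0,0],[0,0,0],[0,0,0],[0,0,0],[0,0,0],[0,0,0]],"offset":[[0,0,0],[0,0,0],[0,0,0],[0,0,0],[0,0,0],[0,0,0],[0,0,-4],[0,0,-12],[0,0,-24],[0,0,-40]],"fingers":[0,1,1,1,1,1,1,1,1,1]}' 60
python3 -m crank '{"dr":[[0,0,0],[0,0,0],[0,0,0],[0,0,0],[0,0,0],[0,0,-0.02],[0,0,-0.04],[0,0,-0.06],[0,0,-0.08],[0,0,-0.098]],"offset":[[0,0,-20],[0,0,-45],[0,0,-70],[-2,7,-85],[-8,25,-85],[-20,58,-85],[-32,92,-85],[-44,126,-85],[-56,160,-85],[-68,195,-85]],"fingers":[1,1,1,1,1,1,1,1,1,1]}' 60
```

```text
time: 26.35
tool_pos: [0.5363, 0.3119, 0.0285]
tcp_rot: [3.14, 0.006, 0.195]
force: [-0.5, 0.7, 1.1]
gripper_width: 0.0856
grip_force: 0.0
time: 27.18
tool_pos: [0.537, 0.3125, 0.0709]
tcp_rot: [3.14, 0.004, 0.196]
force: [0.3, 0.1, -1.9]
gripper_width: 0.0576
grip_force: 64.9
time: 28.02
tool_pos: [0.5085, 0.1071, 0.1569]
tcp_rot: [3.141, 0.001, 0.295]
force: [0.9, -1.9, -1.5]
gripper_width: 0.0576
grip_force: 64.9
```

```bash
python3 -m crank '{"dr":[[0,0,0],[0,0,0],[0,0,0],[0,0,0],[0,0,0],[0,0,0],[0,0,0],[0,0,0],[0,0,0],[0,0,0]],"offset":[[-18,33,0],[-35,66,0],[-48,95,0],[-52,113.3,5],[-52,113.3,15],[-52,113.3,28],[-52,113.3,41],[-52,113.3,53],[-52,113.3,58],[-52,113.3,58]],"fingers":[1,1,1,1,1,1,1,1,1,1]}' 60;  python3 -m crank '{"dr":[[0,0,0],[0,0,0],[0,0,0],[0,0,0],[0,0,0],[0,0,0],[0,0,0],[0,0,0],[0,0,0],[0,0,0]],"offset":[[0,0,0],[3,0,0],[8,0,0],[13,0,0],[18,0,0],[23,0,0],[28,0,0],[33,0,0],[38,0,0],[40,0,0]],"fingers":[1,1,1,1,1,1,1,1,1,1]}' 60
python3 - <<'E'
from h import *
w=Cam("wrist");b=Cam("side");cv2.imwrite("pics/s8.png",np.hstack([crop(w.img,120,120,400,400-40,1),crop(b.img,260,190,100,90,4)]))
E
```

```text
time: 28.85
tool_pos: [0.4911, -0.014, 0.0969]
tcp_rot: [-3.14, 0.004, 0.294]
force: [0.1, -0.1, -2.5]
gripper_width: 0.0576
grip_force: 65.0
time: 29.68
tool_pos: [0.5318, -0.0027, 0.099]
tcp_rot: [3.142, -0.0, 0.294]
force: [-0.3, 0.1, -2.5]
gripper_width: 0.0577
grip_force: 65.0
```

View pics/s8.png

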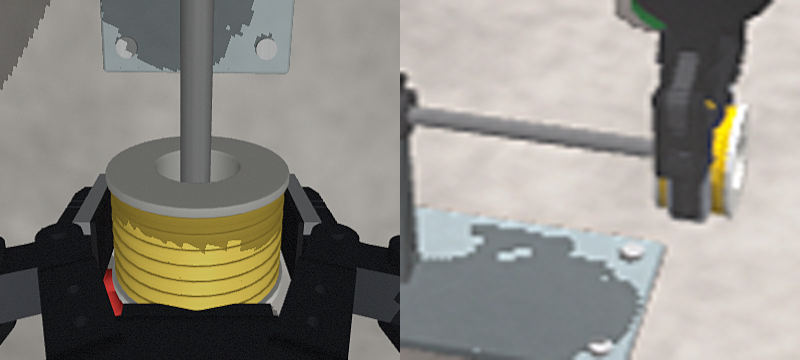

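The rod enters yellow's bore centred (rod at column ≈197 in the crop, bore ≈198) and there's no contact force. I'll slide yellow on, lower it and release.

```bash
python3 -m crank '{"dr":[[0,0,0],[0,0,0],[0,0,0],[0,0,0],[0,0,0],[0,0,0],[0,0,0],[0,0,0],[0,0,0],[0,0,0]],"offset":[[5,0,0],[15,0,0],[26,0,0],[37,0,0],[48,0,0],[58,0,0],[67,0,0],[75,0,0],[80,0,0],[80,0,0]],"fingers":[1,1,1,1,1,1,1,1,1,1]}' 60;  python3 -m crank '{"dr":[[0,0,0],[0,0,0],[0,0,0],[0,0,0],[0,0,0],[0,0,0],[0,0,0],[0,0,0],[0,0,0],[0,0,0]],"offset":[[0,0,1],[0,0,2.5],[0,0,4],[0,0,5.5],[0,0,7],[0,0,8],[0,0,9],[0,0,9.5],[0,0,9.5],[0,0,9.5]],"fingers":[1,1,1,1,1,1,1,1,1,1]}' 60
```

```text
time: 30.62
tool_pos: [0.6086, 0.0206, 0.099]
tcp_rot: [3.141, -0.0, 0.294]
force: [-0.3, 0.6, -1.9]
gripper_width: 0.0578
grip_force: 65.0
time: 31.45
tool_pos: [0.6077, 0.0201, 0.091]
tcp_rot: [3.141, -0.0, 0.294]
force: [-4.8, -1.3, 5.0]
gripper_width: 0.0575
grip_force: 65.9
```

```bash
python3 -m crank '{"dr":[[0,0,0],[0,0,0],[0,0,0],[0,0,0],[0,0,0],[0,0,0],[0,0,0],[0,0,0],[0,0,0],[0,0,0]],"offset":[[0,0,0],[0,0,0],[0,0,0],[0,0,0],[0,0,0],[0,0,-5],[0,0,-20],[0,0,-40],[0,0,-65],[0,0,-90]],"fingers":[0.6,0.3,0,0,0,0,0,0,0,0]}' 60;  python3 -m crank '{"dr":[[0,0,0],[0,0,0],[0,0,0.02],[0,0,0.04],[0,0,0.06],[0,0,0.08],[0,0,0.098],[0,0,0.098],[0,0,0.098],[0,0,0.098]],"offset":[[-2,-15,0],[-8,-50,0],[-13,-85,0],[-18,-120,0],[-24,-155,0],[-29,-190,0],[-35,-225,0],[-40,-260,0],[-44,-290,0],[-46,-306.8,0]],"fingers":[0,0,0,0,0,0,0,0,0,0]}' 60
python3 -m crank '{"dr":[[0,0,0],[0,0,0],[0,0,0],[0,0,0],[0,0,0],[0,0,0],[0,0,0],[0,0,0],[0,0,0],[0,0,0]],"offset":[[0,0,0],[0,0,12],[0,0,32],[0,0,52],[0,0,72],[0,0,92],[0,0,112],[0,0,130],[0,0,147.5],[0,0,147.5]],"fingers":[0,0,0,0,0,0,0,0,0,0]}' 60;  python3 -m crank '{"dr":[[0,0,0],[0,0,0],[0,0,0],[0,0,0],[0,0,0],[0,0,0],[0,0,0],[0,0,0],[0,0,0],[0,0,0]],"offset":[[0,0,0],[0,0,0],[0,0,0],[0,0,0],[0,0,0],[0,0,0],[0,0,-4],[0,0,-12],[0,0,-24],[0,0,-40]],"fingers":[0,0,1,1,1,1,1,1,1,1]}' 60
```

```text
time: 32.28
tool_pos: [0.6072, 0.0203, 0.1801]
tcp_rot: [-3.141, 0.001, 0.294]
force: [0.5, -0.1, -0.4]
gripper_width: 0.0852
grip_force: 0.0
time: 33.12
tool_pos: [0.4726, 0.3034, 0.1792]
tcp_rot: [-3.141, 0.0, 0.198]
force: [0.5, -0.5, -0.1]
gripper_width: 0.0855
grip_force: 0.0
time: 33.95
tool_pos: [0.4719, 0.2976, 0.0268]
tcp_rot: [3.139, 0.008, 0.194]
force: [-0.5, -0.7, -1.0]
gripper_width: 0.0854
grip_force: 0.0
time: 34.78
tool_pos: [0.4733, 0.2999, 0.0713]
tcp_rot: [3.141, 0.003, 0.196]
force: [0.5, -0.1, -2.1]
gripper_width: 0.0578
grip_force: 65.1
```

```bash
python3 -m crank '{"dr":[[0,0,0],[0,0,0],[0,0,0],[0,0,0],[0,0,0],[0,0,-0.02],[0,0,-0.04],[0,0,-0.06],[0,0,-0.08],[0,0,-0.098]],"offset":[[0,0,-20],[0,0,-45],[0,0,-70],[-1,7,-85],[-4,25,-85],[-10,58,-85],[-16,92,-85],[-22,126,-85],[-28,160,-85],[-34,195,-85]],"fingers":[1,1,1,1,1,1,1,1,1,1]}' 60;  python3 -m crank '{"dr":[[0,0,0],[0,0,0],[0,0,0],[0,0,0],[0,0,0],[0,0,0],[0,0,0],[0,0,0],[0,0,0],[0,0,0]],"offset":[[-10,33,0],[-20,66,0],[-28,98,0],[-31,116.1,5],[-31,116.1,15],[-31,116.1,28],[-31,116.1,41],[-31,116.1,53],[-31,116.1,58],[-31,116.1,58]],"fingers":[1,1,1,1,1,1,1,1,1,1]}' 60
python3 -m crank '{"dr":[[0,0,0],[0,0,0],[0,0,0],[0,0,0],[0,0,0],[0,0,0],[0,0,0],[0,0,0],[0,0,0],[0,0,0]],"offset":[[0,0,0],[2,0,0],[8,0,0],[14,0,0],[20,0,0],[25,0,0],[30,0,0],[35,0,0],[40,0,0],[40,0,0]],"fingers":[1,1,1,1,1,1,1,1,1,1]}' 60
```

```text
time: 35.62
tool_pos: [0.4788, 0.1013, 0.1577]
tcp_rot: [3.141, -0.001, 0.295]
force: [1.3, 0.6, -2.2]
gripper_width: 0.0579
grip_force: 65.1
time: 36.45
tool_pos: [0.4818, -0.0166, 0.0972]
tcp_rot: [-3.14, 0.003, 0.294]
force: [-0.4, -0.2, -1.9]
gripper_width: 0.0575
grip_force: 65.2
time: 37.28
tool_pos: [0.5225, -0.0056, 0.0991]
tcp_rot: [3.141, -0.001, 0.294]
force: [0.2, 0.0, -3.2]
gripper_width: 0.0576
grip_force: 65.2
```

No contact force with the tip inside the bore, so I'll finish sliding red on, lower it and release.

```bash
python3 -m crank '{"dr":[[0,0,0],[0,0,0],[0,0,0],[0,0,0],[0,0,0],[0,0,0],[0,0,0],[0,0,0],[0,0,0],[0,0,0]],"offset":[[3,0,0],[8,0,0],[14,0,0],[20,0,0],[26,0,0],[32,0,0],[37,0,0],[40,0,0],[40,0,0],[40,0,0]],"fingers":[1,1,1,1,1,1,1,1,1,1]}' 60;  python3 -m crank '{"dr":[[0,0,0],[0,0,0],[0,0,0],[0,0,0],[0,0,0],[0,0,0],[0,0,0],[0,0,0],[0,0,0],[0,0,0]],"offset":[[0,0,1],[0,0,2.5],[0,0,4],[0,0,5.5],[0,0,7],[0,0,8],[0,0,9],[0,0,9.5],[0,0,9.5],[0,0,9.5]],"fingers":[1,1,1,1,1,1,1,1,1,1]}' 60
python3 -m crank '{"dr":[[0,0,0],[0,0,0],[0,0,0],[0,0,0],[0,0,0],[0,0,0],[0,0,0],[0,0,0],[0,0,0],[0,0,0]],"offset":[[0,0,0],[0,0,0],[0,0,0],[0,0,0],[0,0,0],[0,0,-5],[0,0,-20],[0,0,-40],[0,0,-60],[0,0,-80]],"fingers":[0.6,0.3,0,0,0,0,0,0,0,0]}' 60;python3 -m crank '{"dr":[[0,0,0],[0,0,0],[0,0,0],[0,0,0],[0,0,0],[0,0,0],[0,0,0],[0,0,0],[0,0,0],[0,0,0]],"offset":[[0,0,-20],[0,0,-40],[0,0,-60],[0,0,-80],[0,0,-100],[0,0,-110],[0,0,-110],[0,0,-110],[0,0,-110],[0,0,-110]],"fingers":[0,0,0,0,0,0,0,0,0,0]}' 60
python3 - <<'E'
from h import *
w=Cam("wrist");b=Cam("side");a=Cam("scene")
cv2.imwrite("pics/s9.png",np.vstack([np.hstack([crop(w.img,160,100,320,240,1.25),crop(b.img,220,170,120,90,10/3)]),np.hstack([crop(a.img,140,160,360,270,400/360),crop(b.img,200,160,260,195,400/260)])]))
for p in ([.5594,.0056,.111],[.6073,.0201,.111],[.5288,-.0036,.12]): print((w.proj(p)-[160,100])*1.25,(b.proj(p)-[220,170])*10/3)
E
```

```text
time: 38.12
tool_pos: [0.5598, 0.0059, 0.0989]
tcp_rot: [-3.141, 0.0, 0.294]
force: [-0.1, 0.5, -3.2]
gripper_width: 0.0575
grip_force: 65.2
time: 38.95
tool_pos: [0.5597, 0.0058, 0.091]
tcp_rot: [-3.141, 0.001, 0.294]
force: [-6.3, 0.9, 6.2]
gripper_width: 0.0575
grip_force: 66.4
time: 39.78
tool_pos: [0.5597, 0.0058, 0.1705]
tcp_rot: [-3.142, 0.0, 0.294]
force: [1.2, 1.2, 0.3]
gripper_width: 0.0857
grip_force: 0.0
time: 40.62
tool_pos: [0.559, 0.0059, 0.2774]
tcp_rot: [-3.14, 0.003, 0.294]
force: [0.1, -0.7, 0.2]
gripper_width: 0.0855
grip_force: 0.0
[[195.78345603 141.86032345]] [[335.68974073 196.82828704]]
[[195.81127887  60.75728943]] [[258.68034478 186.72261947]]
[[195.65251249 194.44335519]] [[385.53552528 192.29886018]]
```

View pics/s9.png

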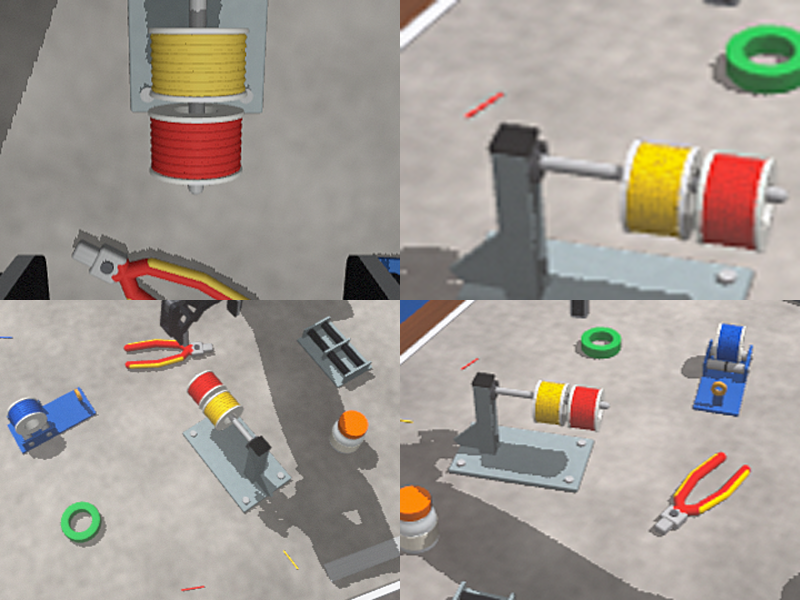

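Red and yellow hang on the rod, blue is in the cradle, and the trough and blue's place on the rod are empty. The bystanders haven't moved. I'll compare the spools' positions with the start picture before handing in.

Run:
```python
from h import *
b=Cam("side");old=cv2.imread("pics/side0.png")
def cen(i,lo,hi,x):
    m=cv2.inRange(cv2.cvtColor(i,cv2.COLOR_BGR2HSV),lo,hi)[200:248,x[0]:x[1]]; p=np.argwhere(m); q=np.percentile(p[:,1],[2,98]); return p.mean(0)[::-1]+[x[0],200],q+x[0],len(p)
for n,lo,hi in (("y",(20,120,60),(32,255,255)),("r",(0,150,60),(10,255,255))):
    for i in (old,np.ascontiguousarray(b.img[...,::-1])): print(n,*cen(i,lo,hi,(280,335)))
p=np.array([.5594,.0056,.111]);u=np.array([.957,.289,0])
print(b.proj(p+u*.005)-b.proj(p))
```

```text
y [295.82294264 226.44887781] [288. 304.] 401
y [296.10224439 226.12468828] [288. 304.] 401
r [318.56193353 227.61329305] [311.  326.4] 331
r [318.78698225 227.96745562] [311. 327.] 338
[[-2.32018167 -0.3054917 ]]
```

Both spools are back within about 0.6 mm of where they hung, so I'm handing in.

```bash
python3 -c "
from rig import manip
print(manip.sign_off())"
```

```text
the job is handed in; nothing more can be done
None
```

The job is done and handed in at about 41 s: blue lies in the feed cradle, red and yellow hang back within about 1 mm of their starting places, no spool was dropped or touched the bench, and the pliers, jar and tape were left alone.

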